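# Finish dealing pipe caps into the three tiers under the sink

### The arm

A 7-joint arm with a two-finger parallel gripper is mounted at the origin on the work surface. World frame = base frame: x ahead of the robot, y to its left, z up, the work surface at z = 0. Lengths are in m, angles in rad, forces in N, time in s.
With the tool pointing down it reaches from about 0.425 to 1.025 m from the base axis. Payload 3.6 kg.
Tool frame: the origin (TCP) lies at the very end of the fingers, on their centre line; the grasp point (between the pads) lies 19 mm behind it (env.grasp_offset is the distance from the TCP to the grasp point, in m); z points along the fingers, y is the line along which they close (so a half turn about z gives the same grasp; the last joint's range is limited). The gripper opens to 85 mm and grips with 20 to 120 N. Pads are 22 mm wide; open, the fingers measure 114 mm over their backs; the gripper's body (76 mm by 85 mm) begins 54 mm behind the grasp point. The pads swing forward as they close: fully open they stand 13 mm farther back than shut.
Start: joints at [-1.327, 0.591, 0.048, 1.609, -0.033, 0.943, -0.034], TCP at [0.24, 0.684, 0.231] pointing down, gripper open.
Joint ranges: [-2.69, 2.69], [-0.47, 2.24], [-1.27, 1.36], [0.19, 2.51], [-1.53, 4.68], [0.08, 2.07], [-3.09, 3.09]. Speed limits (rad/s): [2.57, 2.57, 3.14, 3.14, 3.14, 3.14, 3.14].

### API

Orientations are given as a rotation vector (axis times angle).
In Python, from workcell import env gives the robot as it stands. The module is installed in compiled form; this text tells all that it offers.
- The arm moves only by the tool drive_tool, never from a script. Its argument "rows" is a list of rows, each an object of numbers: "x", "y", "z": the shift along the world's x, y, z in units of 40 mm (1.0 is 40 mm); "roll": the turn about the world's z in units of 6 degrees (1.0 is 6 degrees); "hand": the closure, from -1 (fully open) to 1 (shut), so that 0 is half open. In form: [{"x": .., "y": .., "z": .., "roll": .., "hand": ..}, ...]. A call has 1 to 20 rows; each row is the pose to reach, as a shift and turn from the pose commanded when the call began; what a row does not reach only later rows make up. A row lasts 1/10 s, in which the tool goes at most 50 mm and 8.59 degrees, less where a joint would pass 70% of its speed; a pose out of reach is approached as far as the arm can. A call with a gripper value outside its range is refused whole. The fingers move at their own pace and stop on an object; "grip_force" is the grip in N (left out, the last holds). Time passes only in rows, so rows that repeat a pose let the fingers close. It gives the time, the measured TCP pose, the force, the opening and the grip force at its end, in the units of the state.
- env.get_state(): the state, without advancing time (a new reading comes with each control period).
- env.grab_frame(name): name is "side" or "top" or "wrist"; returns (picture, depth): 420x560x3 uint8, blue, green, red; 420x560 float32, m along the optical axis (not along the pixel's ray), 0 where there is no reading.
- env.get_calibration(name): a dict with "vfov" (degrees; the focal length in pixels is half the picture's height over the tangent of half this angle, whatever the lens; pixels are square), "cx", "cy" (the principal point, pixels), "extrinsics" (4x4, takes a point from camera to world coordinates); the wrist camera has in their place "T_tool_cam" (4x4, takes a point from camera to tool coordinates, whose origin is the TCP and whose axes are the flange's). Camera axes: x right, y up, looking along -z (the intrinsics and any distortion apply to the point x, -y, -z); pixel columns grow to the right and rows downward; lengths in m; the calibration is good to about 2 mm. A picture is of the moment at which its call begins: read the wrist's pose just before it. get_calibration takes no time and is no camera call.
- env.finish_job(): hands the job in; it is judged then, once.
The state is a dict: "time_s": time; "qpos": joint angles; "qvel": joint speeds; "joint_torque": joint torques, N m; "position": TCP position; "eef_rot": TCP orientation; "ft_force": force on the tool from outside, world axes, zero at the start; "moment": the same for the moment, N m; "opening": finger opening in m; "grip_force": force on a finger pad.
Only numpy, scipy, OpenCV 4.12 (cv2) and the standard library are available. Lean on these libraries where they do the work, as an engineer would, in place of code of your own. Each camera call takes 0.05 s, during which the arm holds its last target. There are 200 camera calls.

### The job

The pipe caps are being dealt into the turquoise organiser one at a time, top tier, middle tier, bottom tier and round again; the top and middle tiers have already had their first cap. Carry on from there with the four caps in the aluminium tray, in the same turn, until every tier holds two, all standing flat on the tier floors the way up they are now. Leave the two dealt caps in their tiers and do not disturb the tin, the plunger or the wrench.

Things in the scene. Friction and masses are not known exactly. Their poses are not given: they have to be found in the camera images.
- organiser: Turquoise plastic three-tier organiser, fixed, 228 wide, 260 high. Origin: underside of the lowest tier, at its middle; z up, x from its open mouths (front, facing the robot's right) to its back, y across. Tier undersides at z = 0, 110, 220, tier middles at x = 0, 45, 90 (stepped back). Front and rear are open between tiers; flat posts stand only in line with the side walls.
- bottom_tier (a point): Middle of the bottom tier's floor (upper face), axes as the organiser. Each tier is a tray 140 deep (x) by 228 wide (y), floor and walls 4 thick; over the tier's underside the front lip is 16 high, side walls 40, rear rail 18. The middle tier roofs this floor 106 above it, but for a strip 41 deep behind the lip, narrower than a cap: reach in slantwise through the mouth.
- middle_tier (a point): Middle of the middle tier's floor (upper face), axes as the organiser; same size as the bottom tier and roofed by the top tier in the same way (106 over the floor, open strip 41 deep behind the lip).
- top_tier (a point): Middle of the top tier's floor (upper face), axes as the organiser; same size as the others, open above.
- tray: Shallow aluminium scouring-pad tray, 180 (x) by 220 (y), 12 high, floor and walls 3 thick, fixed to the base. Origin: middle of its underside, z up. Holds the four caps still to be dealt, roughly at x = +-42, y = +-52 of its frame.
- tin: Chrome tap-washer tin with closed lid, 74 x 104 x 46 high, loose. Origin: middle of its underside. Bystander.
- plunger: Black rubber plunger cup, 120 across, with a short wooden stub, 133 high, loose. Origin: middle of its underside. Bystander.
- wrench: Grey pipe wrench lying flat, about 260 long (its x axis runs towards the jaw), 18 high, loose. Origin on its underside near its middle. Bystander.
- cap1_c (a point): Centre (half-way up) of a grey plastic pipe end cap still to be dealt: a closed upright cylinder 44 across, 38 high, about 45 g, standing in the aluminium tray at the start, z axis up. The four are alike and interchangeable.
- cap2_c (a point): Centre (half-way up) of a grey plastic pipe end cap still to be dealt: a closed upright cylinder 44 across, 38 high, about 45 g, standing in the aluminium tray at the start, z axis up. The four are alike and interchangeable.
- cap3_c (a point): Centre (half-way up) of a grey plastic pipe end cap still to be dealt: a closed upright cylinder 44 across, 38 high, about 45 g, standing in the aluminium tray at the start, z axis up. The four are alike and interchangeable.
- cap4_c (a point): Centre (half-way up) of a grey plastic pipe end cap still to be dealt: a closed upright cylinder 44 across, 38 high, about 45 g, standing in the aluminium tray at the start, z axis up. The four are alike and interchangeable.
- dealt_top_c (a point): Centre (half-way up) of the like cap (44 across, 38 high) already dealt to the top tier; it stands towards one side (y about +50 or -50 of the organiser), leaving the other side free.
- dealt_mid_c (a point): Centre (half-way up) of the like cap already dealt to the middle tier; it stands towards the opposite side from the one in the top tier.
Not all that is in view belongs to the job. What is shaped like the part that bears cap1_c but purple is not meant. Leave any orange look-alike of the part that bears cap3_c alone.

How it is judged:
By the outcome, as a careful person would: the job done as asked, in the order asked, and still so for the second after the job is handed in, with the robot touching nothing.
It also fails if it takes over 72 s, if anything falls off the work surface, if the arm or the gripper's body presses on something with over 40 N, if the wrist force passes 120 N, or if a joint passes its speed limit or range.

## Working session

There is one attempt and no reset: what is moved stays moved. The work goes in short steps, Python scripts to look and compute and a tool call to move; the robot and the scene stay as the last step left them, time stands still between calls to the robot, and variables do not carry over. Pictures are saved under pics/ and viewed, at most 10 in all, crops included, and the job is handed in when it is done.

Besides the shell and the picture viewer there is one more tool, called after "Request:" by a JSON object that holds its "api" and its "payload". drive_tool: Moves the arm, as the interface text tells. Its arguments: {"type":"object","properties":{"rows":{"type":"array","items":{"type":"object","properties":{"x":{"type":"number"},"y":{"type":"number"},"z":{"type":"number"},"roll":{"type":"number"},"hand":{"type":"number"}}}},"grip_force":{"type":"number"}},"required":["rows"]}

```bash
mkdir -p pics; cat > h.py <<'E'
import numpy as np, cv2
from workcell import env
from scipy.spatial.transform import Rotation as R
def cam(n,h=420):
    c=env.get_calibration(n); f=h/2/np.tan(np.radians(c['vfov'])/2); return c,f
def T(n,s=None):
    c,_=cam(n)
    if 'extrinsics' in c: return np.array(c['extrinsics'])
    M=np.eye(4); M[:3,:3]=R.from_rotvec(s['eef_rot']).as_matrix(); M[:3,3]=s['position']; return M@np.array(c['T_tool_cam'])
def cloud(n,d,s=None):
    c,f=cam(n); v,u=np.mgrid[0:420,0:560]
    P=np.stack([(u-c['cx'])/f*d,-(v-c['cy'])/f*d,-d],-1); M=T(n,s)
    return P@M[:3,:3].T+M[:3,3]
E
python3 - <<'E'
from h import *
s=env.get_state(); print(s)
for n in ('side','top'):
    print(env.get_calibration(n))
    p,d=env.grab_frame(n); np.savez(n,p=p,d=d); cv2.imwrite(f'pics/{n}0.png',p)
print(env.get_calibration('wrist'))
E
```

```text
{'time_s': 0.0, 'qpos': array([-1.32751566,  0.59209756,  0.04831518,  1.60983316, -0.0333023 ,
        0.94268373, -0.03368163]), 'qvel': array([ 6.38582700e-04, -2.65931570e-03, -4.17558848e-05, -1.41352928e-03,
        1.75680011e-03,  1.97249726e-03,  6.11714536e-04]), 'joint_torque': array([-1.58202452e-03, -5.48693490e+01,  1.54676132e+00, -1.98124087e+01,
        9.61303536e-03,  8.81524844e-03,  1.99103727e-05]), 'position': array([0.23930608, 0.68349249, 0.23015282]), 'eef_rot': array([-0.52634564, -3.09693977,  0.00346099]), 'ft_force': array([ 0.97552811,  0.96276874, -0.09211113]), 'moment': array([ 0.03323722,  0.00279647, -0.0120893 ]), 'grip_force': 0.0, 'opening': 0.0854544412904224}
{'vfov': 57.97003027151758, 'cx': 277.5214969217615, 'cy': 204.00431848432143, 'extrinsics': array([[ 0.36497159,  0.54647207, -0.75376655, -0.11946793],
       [-0.93101507,  0.211977  , -0.29711393, -0.26840847],
       [-0.00258329,  0.81020616,  0.58613932,  0.74309173],
       [ 0.        ,  0.        ,  0.        ,  1.        ]])}
{'vfov': 50.61127932728009, 'cx': 286.4379154602448, 'cy': 209.08459247016825, 'extrinsics': array([[-0.01264891,  0.99118172, -0.13190451,  0.4424117 ],
       [-0.99978049, -0.01474009, -0.01488939, -0.0062348 ],
       [-0.01670238,  0.13168722,  0.9911506 ,  1.50969537],
       [ 0.        ,  0.        ,  0.        ,  1.        ]])}
{'vfov': 60.220010198973604, 'cx': 284.148989217188, 'cy': 209.99098450546745, 'T_tool_cam': array([[ 3.36975436e-05,  9.52365443e-01,  3.04959114e-01,
         7.68796523e-02],
       [ 9.99999702e-01, -2.67379036e-04,  7.24507027e-04,
         6.21728113e-04],
       [ 7.71535130e-04,  3.04958999e-01, -9.52365168e-01,
        -1.41972505e-01],
       [ 0.00000000e+00,  0.00000000e+00,  0.00000000e+00,
         1.00000000e+00]])}
```

View pics/side0.png

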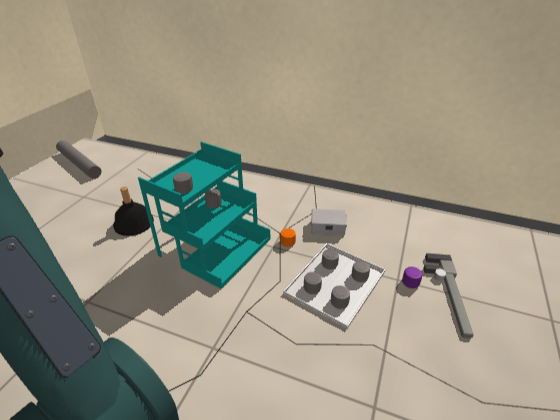

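View pics/top0.png

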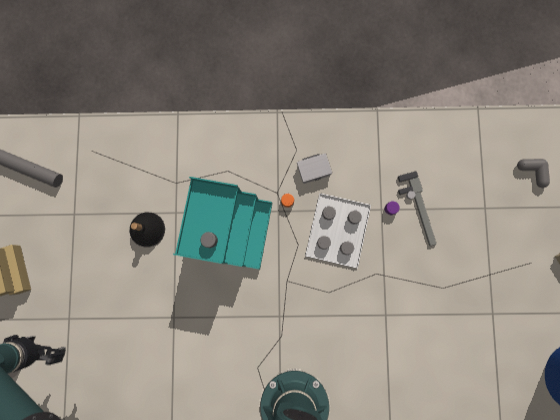

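The side view shows the four grey caps in the tray at (330,259), (361,269), (313,283) and (340,298). The look-alikes are an orange one at (288,238) and a purple one at (412,277). The dealt caps are at (183,183) on the top tier and (213,199) on the middle tier. The organiser's mouths face −y. I'll measure these positions next.

```bash
python3 - <<'E'
from h import *
D={}
for n in ('top','side'):
    z=np.load(n+'.npz'); p,d=z['p'],z['d']; C=cloud(n,d); hsv=cv2.cvtColor(p,cv2.COLOR_BGR2HSV); D[n]=(p,d,C,hsv)
    print(n,'floor z',[C[v,u].round(3).tolist() for v,u in ((300,300),(330,420),(150,350))])
    teal=(hsv[...,0]>80)&(hsv[...,0]<100)&(hsv[...,1]>120)&(d>0)&(C[...,0]>.35)
    h=C[...,2]; print(np.histogram(h[teal],bins=np.arange(-.01,.28,.01)))
    for lo,hi in ((.215,.228),(.228,.3),(.106,.118),(0,.008)):
        m=teal&(h>lo)&(h<hi); 
        if m.sum()>30: 
            r=cv2.minAreaRect(C[m][:,:2].astype(np.float32)); print(lo,hi,m.sum(),r,cv2.boxPoints(r).round(3).tolist())
# caps tops
for n,pts in (('top',[(329,213),(354,217),(323,242),(347,248),(208,240)]),('side',[(330,254),(361,264),(313,277),(340,292),(183,178),(213,195)])):
    p,d,C,hsv=D[n]
    for u,v in pts:
        c=C[v,u]; sub=C[v-16:v+17,u-16:u+17].reshape(-1,3); g=hsv[v-16:v+17,u-16:u+17].reshape(-1,3)
        m=(abs(sub[:,2]-c[2])<.004)&(np.hypot(*(sub[:,:2]-c[:2]).T)<.045)&(g[:,1]<90)
        (x,y),r=cv2.minEnclosingCircle(sub[m][:,:2].astype(np.float32)); print(n,(u,v),c.round(3),m.sum(),round(x,4),round(y,4),round(r,4),sub[m].mean(0).round(4))
p,d,C,hsv=D['top']
cv2.imwrite('pics/top_crop.png',cv2.resize(p[160:280,160:410],None,fx=3.2,fy=3.2,interpolation=cv2.INTER_CUBIC))
E
```

```text
top floor z [[0.337, -0.025, 0.002], [0.235, -0.418, -0.0], [0.847, -0.207, 0.003]]
(array([ 129,  833,   81,   14,   12,   10,    0,    1,    1,    0,    0,
        150, 1097,  126,   13,   22,   10,    1,    3,    0,    2,    0,
        173, 2980,  296,   55,   63,   43,    0]), array([-0.01,  0.  ,  0.01,  0.02,  0.03,  0.04,  0.05,  0.06,  0.07,
        0.08,  0.09,  0.1 ,  0.11,  0.12,  0.13,  0.14,  0.15,  0.16,
        0.17,  0.18,  0.19,  0.2 ,  0.21,  0.22,  0.23,  0.24,  0.25,
        0.26,  0.27,  0.28]))
0.215 0.228 2979 ((0.5829275250434875, 0.24332042038440704), (0.13799118995666504, 0.2207939624786377), 78.99606323242188) [[0.460999995470047, 0.19699999690055847], [0.6779999732971191, 0.1550000011920929], [0.7039999961853027, 0.28999999165534973], [0.4880000054836273, 0.3319999873638153]]
0.228 0.3 630 ((0.5839803814888, 0.24449020624160767), (0.14152079820632935, 0.22517995536327362), 78.94625854492188) [[0.46000000834465027, 0.19699999690055847], [0.6809999942779541, 0.15299999713897705], [0.7080000042915344, 0.2919999957084656], [0.4869999885559082, 0.33599999547004
[... 2552 characters left out ...]
p (347, 248) [ 0.506 -0.182  0.042] 83 0.5058 -0.1821 0.0212 [ 0.507  -0.1813  0.0417]
top (208, 240) [0.524 0.234 0.265] 110 0.5247 0.2356 0.0207 [0.5244 0.2355 0.2637]
side (330, 254) [ 0.623 -0.126  0.04 ] 148 0.6222 -0.1274 0.0217 [ 0.6206 -0.1274  0.0394]
side (361, 264) [ 0.618 -0.211  0.038] 176 0.6063 -0.2127 0.0225 [ 0.6047 -0.2127  0.039 ]
side (313, 277) [ 0.527 -0.108  0.04 ] 178 0.523 -0.1082 0.0224 [ 0.5224 -0.108   0.0394]
side (340, 292) [ 0.504 -0.183  0.041] 202 0.5041 -0.1831 0.0223 [ 0.5024 -0.1841  0.0396]
side (183, 178) [0.518 0.226 0.261] 138 0.5231 0.2336 0.0224 [0.5206 0.2327 0.2602]
side (213, 195) [0.617 0.213 0.151] 109 0.6231 0.2185 0.0214 [0.6222 0.2188 0.1498]
```

View pics/top_crop.png

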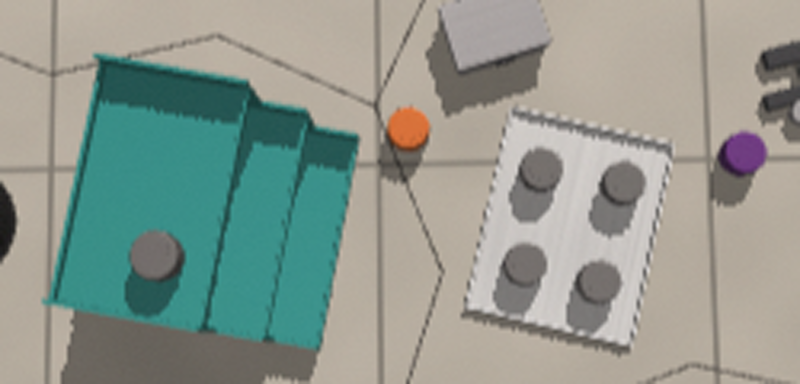

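The crop confirms the choice: the four grey caps stand in the tray, with the orange look-alike at (408,128) and the purple one at (743,153) outside it. By turn, the order is bottom, top, middle, bottom. The tool stays vertical, so for the roofed tiers I'll grip each cap by its top edge, keep the gripper body above the upper lip, and lower the cap through the front strip.

Request:
{"api": "drive_tool", "payload": {"rows": [{"z": 1.2,"hand": -0.4},{"z": 2.4,"y": -0.5,"hand": -0.4},{"x": 7.12,"y": -19.76,"z": 2.5,"roll": 10,"hand": -0.4},{"x": 7.12,"y": -19.76,"z": 2.5,"roll": 10,"hand": -0.4},{"x": 7.12,"y": -19.76,"z": 2.5,"roll": 10,"hand": -0.4},{"x": 7.12,"y": -19.76,"z": 2.5,"roll": 10,"hand": -0.4},{"x": 7.12,"y": -19.76,"z": 2.5,"roll": 10,"hand": -0.4},{"x": 7.12,"y": -19.76,"z": 2.5,"roll": 10,"hand": -0.4},{"x": 7.12,"y": -19.76,"z": 2.5,"roll": 10,"hand": -0.4},{"x": 7.12,"y": -19.76,"z": 2.5,"roll": 10,"hand": -0.4},{"x": 7.12,"y": -19.76,"z": 2.5,"roll": 10,"hand": -0.4},{"x": 7.12,"y": -19.76,"z": 2.5,"roll": 10,"hand": -0.4},{"x": 7.12,"y": -19.76,"z": 2.5,"roll": 10,"hand": -0.4},{"x": 7.12,"y": -19.76,"z": 2.5,"roll": 10,"hand": -0.4},{"x": 7.12,"y": -19.76,"z": 2.5,"roll": 10,"hand": -0.4},{"x": 7.12,"y": -19.76,"z": 2.5,"roll": 10,"hand": -0.4},{"x": 7.12,"y": -19.76,"z": 2.5,"roll": 10,"hand": -0.4},{"x": 7.12,"y": -19.76,"z": 2.5,"roll": 10,"hand": -0.4},{"x": 7.12,"y": -19.76,"z": 2.5,"roll": 10,"hand": -0.4},{"x": 7.12,"y": -19.76,"z": 2.5,"roll": 10,"hand": -0.4}]}}

```text
schema error: expected keys x, y, z, roll, hand
```

Request:
{"api": "drive_tool", "payload": {"rows": [{"x": 0,"y": 0,"z": 1.2,"roll": 0,"hand": -0.4},{"x": 0,"y": -0.5,"z": 2.4,"roll": 0,"hand": -0.4},{"x": 7.12,"y": -19.76,"z": 2.5,"roll": 10,"hand": -0.4},{"x": 7.12,"y": -19.76,"z": 2.5,"roll": 10,"hand": -0.4},{"x": 7.12,"y": -19.76,"z": 2.5,"roll": 10,"hand": -0.4},{"x": 7.12,"y": -19.76,"z": 2.5,"roll": 10,"hand": -0.4},{"x": 7.12,"y": -19.76,"z": 2.5,"roll": 10,"hand": -0.4},{"x": 7.12,"y": -19.76,"z": 2.5,"roll": 10,"hand": -0.4},{"x": 7.12,"y": -19.76,"z": 2.5,"roll": 10,"hand": -0.4},{"x": 7.12,"y": -19.76,"z": 2.5,"roll": 10,"hand": -0.4},{"x": 7.12,"y": -19.76,"z": 2.5,"roll": 10,"hand": -0.4},{"x": 7.12,"y": -19.76,"z": 2.5,"roll": 10,"hand": -0.4},{"x": 7.12,"y": -19.76,"z": 2.5,"roll": 10,"hand": -0.4},{"x": 7.12,"y": -19.76,"z": 2.5,"roll": 10,"hand": -0.4},{"x": 7.12,"y": -19.76,"z": 2.5,"roll": 10,"hand": -0.4},{"x": 7.12,"y": -19.76,"z": 2.5,"roll": 10,"hand": -0.4},{"x": 7.12,"y": -19.76,"z": 2.5,"roll": 10,"hand": -0.4},{"x": 7.12,"y": -19.76,"z": 2.5,"roll": 10,"hand": -0.4},{"x": 7.12,"y": -19.76,"z": 2.5,"roll": 10,"hand": -0.4},{"x": 7.12,"y": -19.76,"z": 2.5,"roll": 10,"hand": -0.4}]}}

```text
time_s: 2.1
position: [0.5249, -0.1117, 0.3312]
eef_rot: [1.08, -2.95, 0.004]
ft_force: [0.3, 0.4, 0.1]
opening: 0.0598
grip_force: 0.0
```

```bash
cat > w.py <<'E'
from h import *
s=env.get_state(); print(s['time_s'],s['position'].round(4),s['eef_rot'].round(3),np.degrees(2*np.arctan2(s['eef_rot'][1],s['eef_rot'][0]))%360,s['qpos'].round(2),s['opening'])
E
python3 w.py
```

```text
2.1 [ 0.5249 -0.1117  0.3312] [ 1.08  -2.95   0.004] 220.22302968714726 [-0.09  0.25  0.26  1.93 -0.07  0.97  2.48] 0.05976960173379236
```

```bash
python3 - <<'E'
from h import *
s=env.get_state(); p,d=env.grab_frame('wrist'); C=cloud('wrist',d,s); print(s['position'].round(4),env.get_state()['position'].round(4))
np.savez('w0',p=p,d=d)
m=((C[...,2]>.033)&(C[...,2]<.05)&(d>0)).astype(np.uint8)
n,l,st,_=cv2.connectedComponentsWithStats(m)
for i in range(1,n):
    if st[i,4]>300:
        q=C[l==i]; (x,y),r=cv2.minEnclosingCircle(q[:,:2].astype(np.float32)); print(st[i],round(x,4),round(y,4),round(r,4),q.mean(0).round(4),p[l==i].mean(0).round())
cv2.imwrite('pics/w0.png',p)
E
```

```text
[ 0.5249 -0.1117  0.3312] [ 0.5242 -0.1085  0.3309]
[ 231   91   38   39 1133] 0.5068 -0.1818 0.022 [ 0.5063 -0.1821  0.0403] [118. 123. 126.]
[  56   92   39   39 1146] 0.6393 -0.3378 0.0222 [ 0.6381 -0.3371  0.0373] [151.  48. 121.]
[ 160  144   37   36 1036] 0.6094 -0.2108 0.022 [ 0.6082 -0.2106  0.0402] [119. 124. 128.]
[271 147  35  36 999] 0.526 -0.1059 0.0221 [ 0.5257 -0.1068  0.0402] [116. 120. 123.]
[209 198  35  33 900] 0.625 -0.1254 0.0219 [ 0.6236 -0.1256  0.04  ] [117. 121. 125.]
[143 280  30  41 508] 0.7854 -0.1201 0.0351 [ 0.7771 -0.1239  0.0444] [177. 179. 181.]
[271 285  32  29 692] 0.6703 0.0132 0.022 [0.6692 0.0121 0.0371] [  7. 108. 229.]
[204 301  26  49 530] 0.7657 -0.0398 0.038 [ 0.758  -0.039   0.0444] [159. 161. 164.]
```

View pics/w0.png

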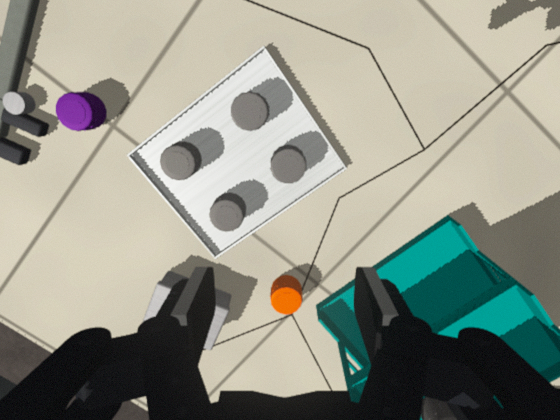

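The wrist view shows the caps at (250,110), (180,160), (288,163) and (227,212). Their measured tops are at z = 0.040 with radius 22 mm, as expected. The orange look-alike is at (287,295) and the purple one at (80,110). I'll take the cap at (288,163) first.

Request:
{"api": "drive_tool", "payload": {"rows": [{"x": 0,"y": 0,"z": -3,"roll": 0,"hand": -0.4},{"x": 0,"y": 0,"z": -6,"roll": 0,"hand": -0.4},{"x": 0,"y": 0,"z": -6,"roll": 0,"hand": -0.4},{"x": 0,"y": 0,"z": -6,"roll": 0,"hand": -0.4},{"x": 0,"y": 0,"z": -6,"roll": 0,"hand": -0.4},{"x": 0,"y": 0,"z": -7,"roll": 0,"hand": -0.4},{"x": 0,"y": 0,"z": -7.5,"roll": 0,"hand": -0.4},{"x": 0,"y": 0,"z": -7.5,"roll": 0,"hand": -0.4},{"x": 0,"y": 0,"z": -7.5,"roll": 0,"hand": -0.4},{"x": 0,"y": 0,"z": -7.5,"roll": 0,"hand": 0.5},{"x": 0,"y": 0,"z": -7.5,"roll": 0,"hand": 0.5},{"x": 0,"y": 0,"z": -7.5,"roll": 0,"hand": 0.5},{"x": 0,"y": 0,"z": -7.5,"roll": 0,"hand": 0.5},{"x": 0,"y": 0,"z": -7.5,"roll": 0,"hand": 0.5}], "grip_force": 30}}

```text
time_s: 3.55
position: [0.5255, -0.1057, 0.033]
eef_rot: [-1.092, 2.943, -0.001]
ft_force: [-0.5, 1.2, 7.4]
opening: 0.0421
grip_force: 30.3
```

```bash
python3 w.py
```

```text
3.55 [ 0.5255 -0.1057  0.033 ] [-1.092e+00  2.943e+00 -1.000e-03] 220.7348954033499 [ 0.03  0.68  0.11  2.16 -0.23  0.32  2.62] 0.04207346263666356
```

Request:
{"api": "drive_tool", "payload": {"rows": [{"x": 0,"y": 0,"z": 1,"roll": 0,"hand": 0.5},{"x": 0,"y": 0,"z": 2,"roll": 0,"hand": 0.5},{"x": -0.845,"y": 3.585,"z": 2.5,"roll": 6.4,"hand": 0.5},{"x": -0.845,"y": 3.585,"z": 2.5,"roll": 6.4,"hand": 0.5},{"x": -0.845,"y": 3.585,"z": 2.5,"roll": 6.4,"hand": 0.5},{"x": -0.845,"y": 3.585,"z": 2.5,"roll": 6.4,"hand": 0.5},{"x": -0.845,"y": 3.585,"z": 2.5,"roll": 6.4,"hand": 0.5},{"x": -0.845,"y": 3.585,"z": 1.5,"roll": 6.4,"hand": 0.5},{"x": -0.845,"y": 3.585,"z": 0.7,"roll": 6.4,"hand": 0.5},{"x": -0.845,"y": 3.585,"z": 0.7,"roll": 6.4,"hand": 0.5},{"x": -0.845,"y": 3.585,"z": 0.7,"roll": 6.4,"hand": 0.5}]}}

```text
time_s: 4.65
position: [0.4905, 0.0371, 0.0598]
eef_rot: [2.0, -2.422, -0.0]
ft_force: [0.5, 0.9, -0.5]
opening: 0.0422
grip_force: 30.8
```

```bash
cat >> w.py <<'E'
import sys
if len(sys.argv)>1:
    n,o=sys.argv[1:3]; p,d=env.grab_frame(n); np.savez('last',p=p,d=d)
    if len(sys.argv)>3:
        a,b,c,e=map(int,sys.argv[3:7]); p=cv2.resize(p[b:e,a:c],None,fx=800/(c-a) if (c-a)*.75>=(e-b) else 600/(e-b),fy=800/(c-a) if (c-a)*.75>=(e-b) else 600/(e-b),interpolation=cv2.INTER_CUBIC)
    cv2.imwrite('pics/'+o+'.png',p)
E
python3 w.py side s1 120 120 360 300
```

```text
4.65 [0.4905 0.0371 0.0598] [ 2.    -2.422 -0.   ] 259.09053954550484 [-0.18  0.59  0.01  2.24 -0.03  0.31  2.81] 0.04224217746286392
```

View pics/s1.png

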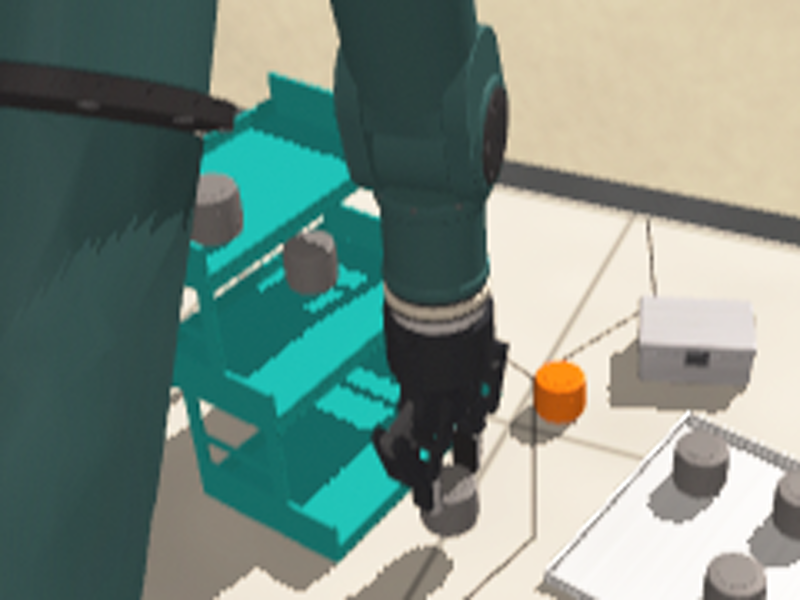

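The cap is held upright at about (452,500), just in front of the bottom mouth, and the wrist is clear of the top tier. I'll insert it now.

Request:
{"api": "drive_tool", "payload": {"rows": [{"x": 0.15,"y": 0.76,"z": 0,"roll": 0,"hand": 0.5},{"x": 0.3,"y": 1.52,"z": 0,"roll": 0,"hand": 0.5},{"x": 0.4,"y": 2.06,"z": 0,"roll": 0,"hand": 0.5},{"x": 0.444,"y": 2.285,"z": 0,"roll": 0,"hand": 0.5},{"x": 0.444,"y": 2.285,"z": 0,"roll": 0,"hand": 0.5},{"x": 0.444,"y": 2.285,"z": -0.05,"roll": 0,"hand": 0.5},{"x": 0.444,"y": 2.285,"z": -0.05,"roll": 0,"hand": 0.5}]}}

```text
time_s: 5.4
position: [0.5085, 0.1259, 0.0591]
eef_rot: [1.997, -2.424, 0.004]
ft_force: [-1.1, -5.7, -1.1]
opening: 0.042
grip_force: 30.8
```

```bash
python3 w.py side s2 120 120 360 300
```

```text
5.4 [0.5085 0.1259 0.0591] [ 1.997 -2.424  0.004] 258.9558919097409 [-0.36  0.62  0.04  2.17 -0.06  0.35  2.68] 0.04198306336956799
```

View pics/s2.png

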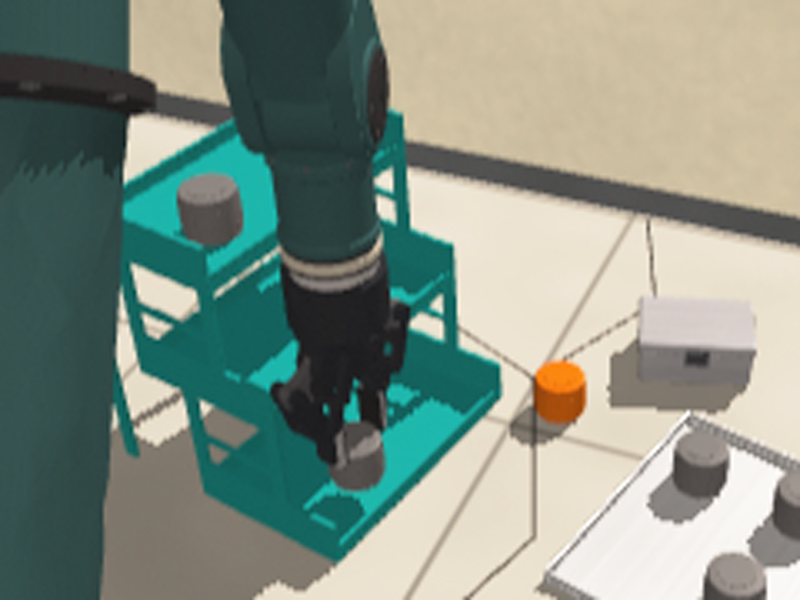

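There is a light touch on the upper lip (5.7 N). I'll back off about 2 mm and release.

Request:
{"api": "drive_tool", "payload": {"rows": [{"x": -0.01,"y": -0.06,"z": 0,"roll": 0,"hand": 0.5},{"x": -0.01,"y": -0.06,"z": 0,"roll": 0,"hand": 0.5},{"x": -0.01,"y": -0.06,"z": 0,"roll": 0,"hand": -0.4},{"x": -0.01,"y": -0.06,"z": 0,"roll": 0,"hand": -0.4},{"x": -0.01,"y": -0.06,"z": 0,"roll": 0,"hand": -0.4},{"x": -0.01,"y": -0.06,"z": 0,"roll": 0,"hand": -0.4},{"x": -0.2,"y": -1,"z": 0.1,"roll": 0,"hand": -0.4},{"x": -0.44,"y": -2.28,"z": 0.1,"roll": 0,"hand": -0.4},{"x": -0.44,"y": -2.28,"z": 0.1,"roll": 0,"hand": -0.4},{"x": -0.44,"y": -2.28,"z": 1.5,"roll": 0,"hand": -0.4},{"x": -0.44,"y": -2.28,"z": 3,"roll": 0,"hand": -0.4}]}}

```text
time_s: 6.55
position: [0.4906, 0.038, 0.1608]
eef_rot: [1.999, -2.42, -0.004]
ft_force: [1.6, 0.1, 0.4]
opening: 0.0599
grip_force: 0.0
```

```bash
python3 w.py side s3 120 120 360 300; python3 - <<'E'
from h import *
z=np.load('last.npz'); p,d=z['p'],z['d']; C=cloud('side',d); hsv=cv2.cvtColor(p,cv2.COLOR_BGR2HSV)
O=np.array([.5648,.1551]);u=np.array([.191,.982]);w=np.array([-.982,.191])
r=C[...,:2]-O; X=r@u; Y=r@w
for k in range(3):
    m=(hsv[...,1]<90)&(d>0)&(abs(X-.045*k)<.075)&(abs(Y)<.11)&(abs(C[...,2]-.042-.11*k)<.006)
    n,l,st,_=cv2.connectedComponentsWithStats(m.astype(np.uint8))
    for i in range(1,n):
        if st[i,4]>25:
            (a,b),rr=cv2.minEnclosingCircle(np.c_[X[l==i],Y[l==i]].astype(np.float32)); q=C[l==i][:,2]; print('tier',k,st[i,4],'x',round(a-.045*k,4),'y',round(b,4),'r',round(rr,4),'z',q.mean().round(4),q.std().round(4))
E
```

```text
6.55 [0.4906 0.038  0.1608] [ 1.999 -2.42  -0.004] 259.10834124490606 [-0.19  0.41  0.03  2.18 -0.02  0.55  2.81] 0.05994498586986273
tier 0 159 x -0.0431 y 0.0508 r 0.0234 z 0.04 0.0016
tier 1 114 x 0.0295 y -0.0449 r 0.0218 z 0.1498 0.0015
tier 2 149 x -0.0203 y 0.0551 r 0.0229 z 0.2598 0.0014
```

View pics/s3.png

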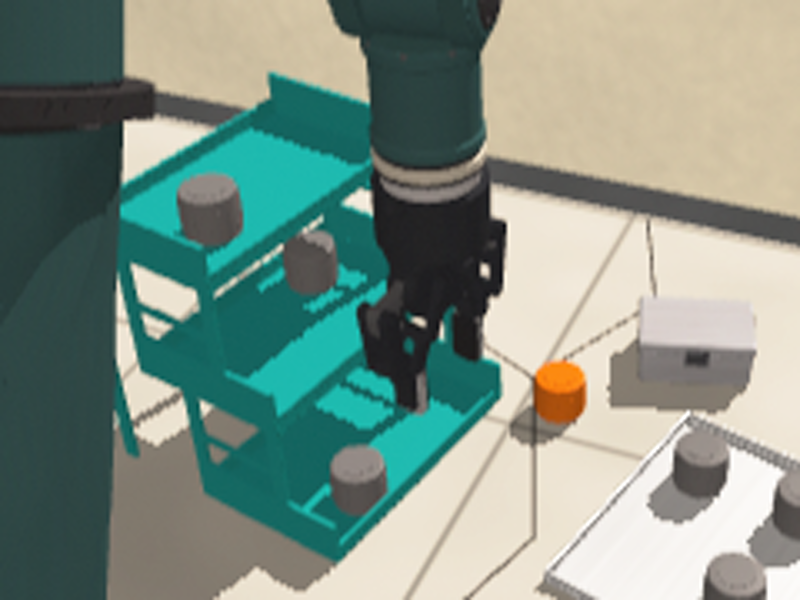

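The first cap stands flat in the bottom tier at (358,478), at its expected height. Next is a cap for the top tier.

Request:
{"api": "drive_tool", "payload": {"rows": [{"x": 3.31,"y": -4.08,"z": -1,"roll": -6.4,"hand": -0.4},{"x": 3.31,"y": -4.08,"z": -1.5,"roll": -6.4,"hand": -0.4},{"x": 3.31,"y": -4.08,"z": -1.9,"roll": -6.4,"hand": -0.4},{"x": 3.31,"y": -4.08,"z": -1.9,"roll": -6.4,"hand": -0.4},{"x": 3.31,"y": -4.08,"z": -1.9,"roll": -6.4,"hand": -0.4},{"x": 3.31,"y": -4.08,"z": -1.9,"roll": -6.4,"hand": -0.4},{"x": 3.31,"y": -4.08,"z": -1.9,"roll": -6.4,"hand": -0.4},{"x": 3.31,"y": -4.08,"z": -2.8,"roll": -6.4,"hand": -0.4},{"x": 3.31,"y": -4.08,"z": -3.6,"roll": -6.4,"hand": -0.4},{"x": 3.31,"y": -4.08,"z": -3.9,"roll": -6.4,"hand": -0.4},{"x": 3.31,"y": -4.08,"z": -3.9,"roll": -6.4,"hand": -0.4},{"x": 3.31,"y": -4.08,"z": -3.9,"roll": -6.4,"hand": -0.4},{"x": 3.31,"y": -4.08,"z": -3.9,"roll": -6.4,"hand": 0.5},{"x": 3.31,"y": -4.08,"z": -3.9,"roll": -6.4,"hand": 0.5},{"x": 3.31,"y": -4.08,"z": -3.9,"roll": -6.4,"hand": 0.5},{"x": 3.31,"y": -4.08,"z": -3.9,"roll": -6.4,"hand": 0.5},{"x": 3.31,"y": -4.08,"z": -3.9,"roll": -6.4,"hand": 0.5}]}}

```text
time_s: 8.3
position: [0.6245, -0.1257, 0.0072]
eef_rot: [-1.092, 2.943, -0.002]
ft_force: [-0.5, 0.5, 6.8]
opening: 0.0434
grip_force: 30.8
```

Request:
{"api": "drive_tool", "payload": {"rows": [{"x": 0,"y": 0,"z": 1.2,"roll": 0,"hand": 0.5},{"x": 0,"y": 0,"z": 2.4,"roll": 0,"hand": 0.5},{"x": 0,"y": 0,"z": 3.6,"roll": 0,"hand": 0.5},{"x": 0,"y": 0.4,"z": 4.8,"roll": 0,"hand": 0.5},{"x": 0.05,"y": 1.2,"z": 5.8,"roll": 0,"hand": 0.5},{"x": 0.1,"y": 2,"z": 6.8,"roll": 0,"hand": 0.5},{"x": 0.1,"y": 3,"z": 7.6,"roll": 0,"hand": 0.5},{"x": 0.19,"y": 9.12,"z": 7.8,"roll": 0,"hand": 0.5},{"x": 0.19,"y": 9.12,"z": 7.8,"roll": 0,"hand": 0.5},{"x": 0.19,"y": 9.12,"z": 7.8,"roll": 0,"hand": 0.5},{"x": 0.19,"y": 9.12,"z": 7.8,"roll": 0,"hand": 0.5},{"x": 0.19,"y": 9.12,"z": 7.8,"roll": 0,"hand": 0.5},{"x": 0.19,"y": 9.12,"z": 7.8,"roll": 0,"hand": 0.5},{"x": 0.19,"y": 9.12,"z": 7.8,"roll": 0,"hand": 0.5},{"x": 0.19,"y": 9.12,"z": 7.8,"roll": 0,"hand": 0.5},{"x": 0.19,"y": 9.12,"z": 6.2,"roll": 0,"hand": 0.5},{"x": 0.19,"y": 9.12,"z": 6.2,"roll": 0,"hand": 0.5},{"x": 0.19,"y": 9.12,"z": 6.2,"roll": 0,"hand": 0.5},{"x": 0.19,"y": 9.12,"z": 6.2,"roll": 0,"hand": 0.5}]}}

```text
time_s: 10.2
position: [0.6314, 0.238, 0.2541]
eef_rot: [-1.09, 2.946, -0.001]
ft_force: [-0.1, -0.2, -0.7]
opening: 0.0431
grip_force: 31.0
```

```bash
python3 w.py
```

```text
10.2 [0.6314 0.238  0.2541] [-1.090e+00  2.946e+00 -1.000e-03] 220.6068878341163 [-0.57  0.51  0.21  1.72 -0.13  0.93  1.97] 0.04307701458235217
```

Request:
{"api": "drive_tool", "payload": {"rows": [{"x": 0,"y": 0,"z": -0.3,"roll": 0,"hand": 0.5},{"x": 0,"y": 0,"z": -0.5,"roll": 0,"hand": 0.5},{"x": 0,"y": 0,"z": -0.6,"roll": 0,"hand": 0.5},{"x": 0,"y": 0,"z": -0.64,"roll": 0,"hand": 0.5},{"x": 0,"y": 0,"z": -0.64,"roll": 0,"hand": 0.5}]}}

```text
time_s: 10.7
position: [0.6306, 0.2391, 0.2283]
eef_rot: [1.093, -2.945, -0.0]
ft_force: [-1.6, -0.2, 4.1]
opening: 0.0435
grip_force: 31.1
```

Request:
{"api": "drive_tool", "payload": {"rows": [{"x": 0,"y": 0,"z": 0,"roll": 0,"hand": -0.4},{"x": 0,"y": 0,"z": 0,"roll": 0,"hand": -0.4},{"x": 0,"y": 0,"z": 0,"roll": 0,"hand": -0.4},{"x": 0,"y": 0,"z": 1,"roll": 0,"hand": -0.4},{"x": 0,"y": 0,"z": 2,"roll": 0,"hand": -0.4},{"x": -3.14,"y": -10.5,"z": 2,"roll": 0,"hand": -0.4},{"x": -3.14,"y": -10.5,"z": 2,"roll": 0,"hand": -0.4},{"x": -3.14,"y": -10.5,"z": 2,"roll": 0,"hand": -0.4},{"x": -3.14,"y": -10.5,"z": 2,"roll": 0,"hand": -0.4},{"x": -3.14,"y": -10.5,"z": 2,"roll": 0,"hand": -0.4},{"x": -3.14,"y": -10.5,"z": 0,"roll": 0,"hand": -0.4},{"x": -3.14,"y": -10.5,"z": -1.5,"roll": 0,"hand": -0.4},{"x": -3.14,"y": -10.5,"z": -3,"roll": 0,"hand": -0.4},{"x": -3.14,"y": -10.5,"z": -3,"roll": 0,"hand": -0.4},{"x": -3.14,"y": -10.5,"z": -3,"roll": 0,"hand": -0.4},{"x": -3.14,"y": -10.5,"z": -3,"roll": 0,"hand": -0.4},{"x": -3.14,"y": -10.5,"z": -3,"roll": 0,"hand": -0.4},{"x": -3.14,"y": -10.5,"z": -3,"roll": 0,"hand": -0.4}]}}

```text
time_s: 12.5
position: [0.5055, -0.1809, 0.1078]
eef_rot: [-1.091, 2.946, 0.001]
ft_force: [-0.1, 0.7, 0.6]
opening: 0.0597
grip_force: 0.0
```

```bash
cat > chk.py <<'E'
from h import *
p,d=env.grab_frame('side'); C=cloud('side',d); hsv=cv2.cvtColor(p,cv2.COLOR_BGR2HSV)
O=np.array([.5648,.1551]);u=np.array([.191,.982]);w=np.array([-.982,.191])
r=C[...,:2]-O; X=r@u; Y=r@w
for k in range(3):
    m=(hsv[...,1]<90)&(d>0)&(abs(X-.045*k)<.075)&(abs(Y)<.11)&(abs(C[...,2]-.042-.11*k)<.006)
    n,l,st,_=cv2.connectedComponentsWithStats(m.astype(np.uint8))
    for i in range(1,n):
        if st[i,4]>25:
            (a,b),rr=cv2.minEnclosingCircle(np.c_[X[l==i],Y[l==i]].astype(np.float32)); q=C[l==i][:,2]; print('tier',k,st[i,4],'x',round(a-.045*k,4),'y',round(b,4),'r',round(rr,4),'z',q.mean().round(4),q.std().round(4))
cv2.imwrite('pics/chk.png',cv2.resize(p[120:300,120:360],None,fx=3.3,fy=3.3,interpolation=cv2.INTER_CUBIC))
E
python3 w.py; python3 chk.py
```

```text
12.5 [ 0.5055 -0.1809  0.1078] [-1.091e+00  2.946e+00  1.000e-03] 220.65833766783322 [ 0.11  0.55  0.21  2.13 -0.24  0.48  2.78] 0.05971280927785037
tier 0 162 x -0.0432 y 0.0526 r 0.0225 z 0.0401 0.0015
tier 1 112 x 0.0286 y -0.0473 r 0.0229 z 0.1499 0.0014
```

Request:
{"api": "drive_tool", "payload": {"rows": [{"x": 0,"y": 0,"z": -1,"roll": 0,"hand": -0.4},{"x": 0,"y": 0,"z": -1.7,"roll": 0,"hand": -0.4},{"x": 0,"y": 0,"z": -1.93,"roll": 0,"hand": -0.4},{"x": 0,"y": 0,"z": -1.93,"roll": 0,"hand": -0.4},{"x": 0,"y": 0,"z": -1.93,"roll": 0,"hand": -0.4},{"x": 0,"y": 0,"z": -1.93,"roll": 0,"hand": 0.5},{"x": 0,"y": 0,"z": -1.93,"roll": 0,"hand": 0.5},{"x": 0,"y": 0,"z": -1.93,"roll": 0,"hand": 0.5},{"x": 0,"y": 0,"z": -1.93,"roll": 0,"hand": 0.5},{"x": 0,"y": 0,"z": -1.93,"roll": 0,"hand": 0.5}]}}

```text
time_s: 13.55
position: [0.5064, -0.181, 0.0324]
eef_rot: [-1.092, 2.943, -0.002]
ft_force: [-0.4, 0.6, 6.1]
opening: 0.0422
grip_force: 29.5
```

Request:
{"api": "drive_tool", "payload": {"rows": [{"x": 0,"y": 0,"z": 1,"roll": 0,"hand": 0.5},{"x": 0,"y": 0,"z": 2,"roll": 0,"hand": 0.5},{"x": 0.3,"y": 1,"z": 3,"roll": 0,"hand": 0.5},{"x": 1.15,"y": 6.17,"z": 4.2,"roll": 6.4,"hand": 0.5},{"x": 1.15,"y": 6.17,"z": 4.2,"roll": 6.4,"hand": 0.5},{"x": 1.15,"y": 6.17,"z": 4.2,"roll": 6.4,"hand": 0.5},{"x": 1.15,"y": 6.17,"z": 4.2,"roll": 6.4,"hand": 0.5},{"x": 1.15,"y": 6.17,"z": 4.2,"roll": 6.4,"hand": 0.5},{"x": 1.15,"y": 6.17,"z": 4.2,"roll": 6.4,"hand": 0.5},{"x": 1.15,"y": 6.17,"z": 3.8,"roll": 6.4,"hand": 0.5},{"x": 1.15,"y": 6.17,"z": 3.46,"roll": 6.4,"hand": 0.5},{"x": 1.15,"y": 6.17,"z": 3.46,"roll": 6.4,"hand": 0.5},{"x": 1.15,"y": 6.17,"z": 3.46,"roll": 6.4,"hand": 0.5}]}}

```text
time_s: 14.85
position: [0.5505, 0.0643, 0.1684]
eef_rot: [1.996, -2.423, -0.0]
ft_force: [-0.9, 0.8, -0.8]
opening: 0.042
grip_force: 30.8
```

```bash
python3 w.py; python3 chk.py
```

```text
14.85 [0.5505 0.0643 0.1684] [ 1.996 -2.423 -0.   ] 258.96361961224943 [-0.27  0.47  0.09  2.05 -0.07  0.63  2.82] 0.042030941278468355
tier 0 157 x -0.0444 y 0.052 r 0.0229 z 0.04 0.0014
tier 1 118 x 0.0294 y -0.0451 r 0.0222 z 0.1497 0.0015
tier 2 117 x 0.0022 y -0.0469 r 0.0215 z 0.2599 0.0014
tier 2 143 x -0.0202 y 0.0561 r 0.0222 z 0.26 0.0012
```

View pics/chk.png

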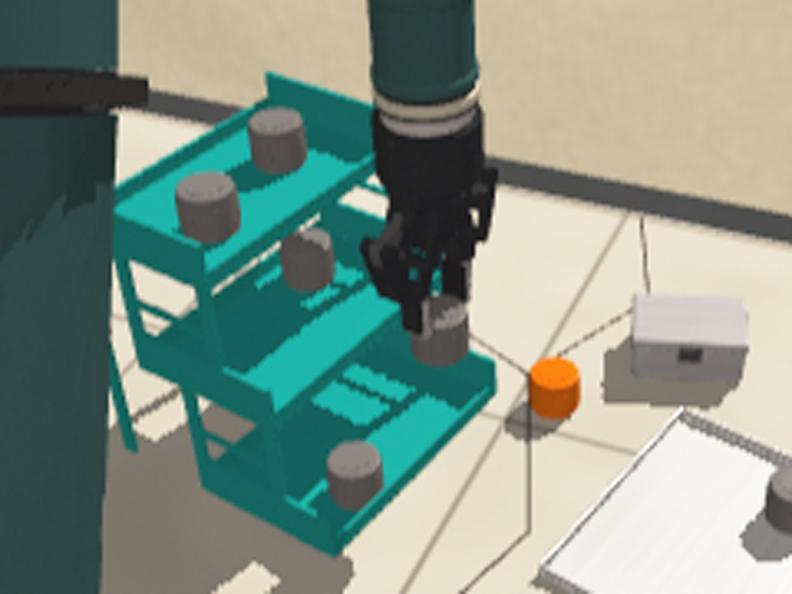

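Both top caps stand flat at about (207,207) and (277,140), the bottom cap is at (354,474), and the third cap is held at (440,335) in front of the middle mouth.

Request:
{"api": "drive_tool", "payload": {"rows": [{"x": 0.15,"y": 0.76,"z": 0,"roll": 0,"hand": 0.5},{"x": 0.3,"y": 1.52,"z": 0,"roll": 0,"hand": 0.5},{"x": 0.4,"y": 2.06,"z": 0,"roll": 0,"hand": 0.5},{"x": 0.44,"y": 2.27,"z": 0,"roll": 0,"hand": 0.5},{"x": 0.44,"y": 2.27,"z": 0,"roll": 0,"hand": 0.5},{"x": 0.44,"y": 2.27,"z": 0,"roll": 0,"hand": 0.5},{"x": 0.44,"y": 2.27,"z": 0,"roll": 0,"hand": 0.5}]}}

```text
time_s: 15.6
position: [0.5686, 0.1547, 0.169]
eef_rot: [1.997, -2.424, 0.001]
ft_force: [-0.4, -0.2, -0.2]
opening: 0.0421
grip_force: 30.9
```

Request:
{"api": "drive_tool", "payload": {"rows": [{"x": 0.02,"y": 0.05,"z": 0,"roll": 0,"hand": 0.5},{"x": 0.02,"y": 0.1,"z": 0,"roll": 0,"hand": 0.5},{"x": 0.02,"y": 0.1,"z": 0,"roll": 0,"hand": 0.5}]}}

```text
time_s: 15.9
position: [0.5697, 0.1594, 0.1689]
eef_rot: [1.999, -2.423, 0.001]
ft_force: [-0.4, -2.7, -0.0]
opening: 0.0423
grip_force: 30.9
```

Request:
{"api": "drive_tool", "payload": {"rows": [{"x": 0,"y": -0.02,"z": 0,"roll": 0,"hand": 0.5},{"x": 0,"y": -0.02,"z": 0,"roll": 0,"hand": -0.4},{"x": 0,"y": -0.02,"z": 0,"roll": 0,"hand": -0.4},{"x": 0,"y": -0.02,"z": 0,"roll": 0,"hand": -0.4},{"x": 0,"y": -0.02,"z": 0,"roll": 0,"hand": -0.4},{"x": -0.2,"y": -1,"z": 0.1,"roll": 0,"hand": -0.4},{"x": -0.44,"y": -2.3,"z": 0.1,"roll": 0,"hand": -0.4},{"x": -0.44,"y": -2.3,"z": 0.1,"roll": 0,"hand": -0.4},{"x": -0.44,"y": -2.3,"z": 0.1,"roll": 0,"hand": -0.4},{"x": -0.44,"y": -2.3,"z": 0.1,"roll": 0,"hand": -0.4}]}}

```text
time_s: 16.9
position: [0.5527, 0.0703, 0.1732]
eef_rot: [-2.001, 2.419, 0.0]
ft_force: [-0.2, 0.3, 0.5]
opening: 0.0597
grip_force: 0.0
```

```bash
python3 w.py; python3 chk.py
```

```text
16.9 [0.5527 0.0703 0.1732] [-2.001  2.419  0.   ] 259.17963712458413 [-0.27  0.46  0.09  2.04 -0.07  0.64  2.81] 0.05972249213974164
tier 0 161 x -0.0434 y 0.0526 r 0.0223 z 0.0399 0.0015
tier 1 116 x 0.029 y -0.0443 r 0.0228 z 0.1498 0.0016
tier 1 139 x -0.0435 y -0.0005 r 0.0232 z 0.1499 0.0015
tier 2 119 x 0.0019 y -0.0467 r 0.0234 z 0.2599 0.0014
tier 2 150 x -0.0205 y 0.0565 r 0.0224 z 0.2598 0.0014
```

The middle-tier cap stands flat. Now the last cap.

Request:
{"api": "drive_tool", "payload": {"rows": [{"x": 1.38,"y": -7.05,"z": -1,"roll": -6.4,"hand": -0.4},{"x": 1.38,"y": -7.05,"z": -1.7,"roll": -6.4,"hand": -0.4},{"x": 1.38,"y": -7.05,"z": -1.7,"roll": -6.4,"hand": -0.4},{"x": 1.38,"y": -7.05,"z": -1.7,"roll": -6.4,"hand": -0.4},{"x": 1.38,"y": -7.05,"z": -1.7,"roll": -6.4,"hand": -0.4},{"x": 1.38,"y": -7.05,"z": -1.7,"roll": -6.4,"hand": -0.4},{"x": 1.38,"y": -7.05,"z": -1.7,"roll": -6.4,"hand": -0.4},{"x": 1.38,"y": -7.05,"z": -1.7,"roll": -6.4,"hand": -0.4},{"x": 1.38,"y": -7.05,"z": -1.7,"roll": -6.4,"hand": -0.4},{"x": 1.38,"y": -7.05,"z": -2.6,"roll": -6.4,"hand": -0.4},{"x": 1.38,"y": -7.05,"z": -3.3,"roll": -6.4,"hand": -0.4},{"x": 1.38,"y": -7.05,"z": -3.55,"roll": -6.4,"hand": -0.4},{"x": 1.38,"y": -7.05,"z": -3.55,"roll": -6.4,"hand": -0.4},{"x": 1.38,"y": -7.05,"z": -3.55,"roll": -6.4,"hand": -0.4},{"x": 1.38,"y": -7.05,"z": -3.55,"roll": -6.4,"hand": 0.5},{"x": 1.38,"y": -7.05,"z": -3.55,"roll": -6.4,"hand": 0.5},{"x": 1.38,"y": -7.05,"z": -3.55,"roll": -6.4,"hand": 0.5},{"x": 1.38,"y": -7.05,"z": -3.55,"roll": -6.4,"hand": 0.5},{"x": 1.38,"y": -7.05,"z": -3.55,"roll": -6.4,"hand": 0.5}]}}

```text
time_s: 18.85
position: [0.6084, -0.2135, 0.0328]
eef_rot: [-1.092, 2.943, -0.002]
ft_force: [-0.9, 0.6, 6.9]
opening: 0.0427
grip_force: 30.1
```

Request:
{"api": "drive_tool", "payload": {"rows": [{"x": 0,"y": 0,"z": 1,"roll": 0,"hand": 0.5},{"x": 0,"y": 0,"z": 2,"roll": 0,"hand": 0.5},{"x": -0.48,"y": 5.78,"z": 3,"roll": 6.4,"hand": 0.5},{"x": -0.48,"y": 5.78,"z": 3,"roll": 6.4,"hand": 0.5},{"x": -0.48,"y": 5.78,"z": 3,"roll": 6.4,"hand": 0.5},{"x": -0.48,"y": 5.78,"z": 3,"roll": 6.4,"hand": 0.5},{"x": -0.48,"y": 5.78,"z": 3,"roll": 6.4,"hand": 0.5},{"x": -0.48,"y": 5.78,"z": 3,"roll": 6.4,"hand": 0.5},{"x": -0.48,"y": 5.78,"z": 3,"roll": 6.4,"hand": 0.5},{"x": -0.48,"y": 5.78,"z": 2,"roll": 6.4,"hand": 0.5},{"x": -0.48,"y": 5.78,"z": 1,"roll": 6.4,"hand": 0.5},{"x": -0.48,"y": 5.78,"z": 0.7,"roll": 6.4,"hand": 0.5},{"x": -0.48,"y": 5.78,"z": 0.7,"roll": 6.4,"hand": 0.5},{"x": -0.48,"y": 5.78,"z": 0.7,"roll": 6.4,"hand": 0.5}]}}

```text
time_s: 20.25
position: [0.5888, 0.0167, 0.0597]
eef_rot: [-1.998, 2.424, -0.002]
ft_force: [0.5, -0.7, -1.0]
opening: 0.0421
grip_force: 30.8
```

Request:
{"api": "drive_tool", "payload": {"rows": [{"x": 0.15,"y": 0.76,"z": 0,"roll": 0,"hand": 0.5},{"x": 0.3,"y": 1.52,"z": 0,"roll": 0,"hand": 0.5},{"x": 0.4,"y": 2.0,"z": 0,"roll": 0,"hand": 0.5},{"x": 0.43,"y": 2.21,"z": 0,"roll": 0,"hand": 0.5},{"x": 0.43,"y": 2.21,"z": 0,"roll": 0,"hand": 0.5},{"x": 0.43,"y": 2.21,"z": 0,"roll": 0,"hand": 0.5}]}}

```text
time_s: 20.85
position: [0.6057, 0.1054, 0.06]
eef_rot: [-1.998, 2.423, -0.002]
ft_force: [-0.6, 0.4, -0.3]
opening: 0.0421
grip_force: 30.8
```

Request:
{"api": "drive_tool", "payload": {"rows": [{"x": 0,"y": 0.02,"z": -0.04,"roll": 0,"hand": 0.5},{"x": 0,"y": 0.02,"z": -0.04,"roll": 0,"hand": 0.5},{"x": 0,"y": 0.02,"z": -0.04,"roll": 0,"hand": -0.4},{"x": 0,"y": 0.02,"z": -0.04,"roll": 0,"hand": -0.4},{"x": 0,"y": 0.02,"z": -0.04,"roll": 0,"hand": -0.4},{"x": 0,"y": 0.02,"z": -0.04,"roll": 0,"hand": -0.4},{"x": -0.2,"y": -1,"z": 0.1,"roll": 0,"hand": -0.4},{"x": -0.43,"y": -2.2,"z": 0.1,"roll": 0,"hand": -0.4},{"x": -0.43,"y": -2.2,"z": 0.1,"roll": 0,"hand": -0.4},{"x": -0.43,"y": -2.2,"z": 1.1,"roll": 0,"hand": -0.4},{"x": -0.43,"y": -3.2,"z": 2.1,"roll": 0,"hand": -0.4},{"x": -0.43,"y": -4.2,"z": 3.5,"roll": 0,"hand": -0.4},{"x": -0.43,"y": -4.2,"z": 3.5,"roll": 0,"hand": -0.4},{"x": -0.43,"y": -4.2,"z": 3.5,"roll": 0,"hand": -0.4}]}}

```text
time_s: 22.25
position: [0.5903, -0.0658, 0.2027]
eef_rot: [-1.99, 2.424, -0.01]
ft_force: [0.0, 0.2, 0.2]
opening: 0.0602
grip_force: 0.0
```

```bash
python3 w.py; python3 chk.py
```

```text
22.25 [ 0.5903 -0.0658  0.2027] [-1.99   2.424 -0.01 ] 258.7689544678588 [-0.02  0.46  0.07  1.94 -0.04  0.73  3.02] 0.06015632670376507
tier 0 132 x -0.0417 y -0.0443 r 0.0233 z 0.0401 0.0015
tier 0 156 x -0.0455 y 0.0532 r 0.0232 z 0.0401 0.0015
tier 1 114 x 0.0284 y -0.0456 r 0.0228 z 0.1498 0.0015
tier 1 141 x -0.0432 y -0.0005 r 0.0226 z 0.15 0.0014
tier 2 121 x 0.0036 y -0.046 r 0.0227 z 0.2598 0.0014
tier 2 90 x -0.0262 y 0.0538 r 0.0221 z 0.2598 0.0013
```

View pics/chk.png

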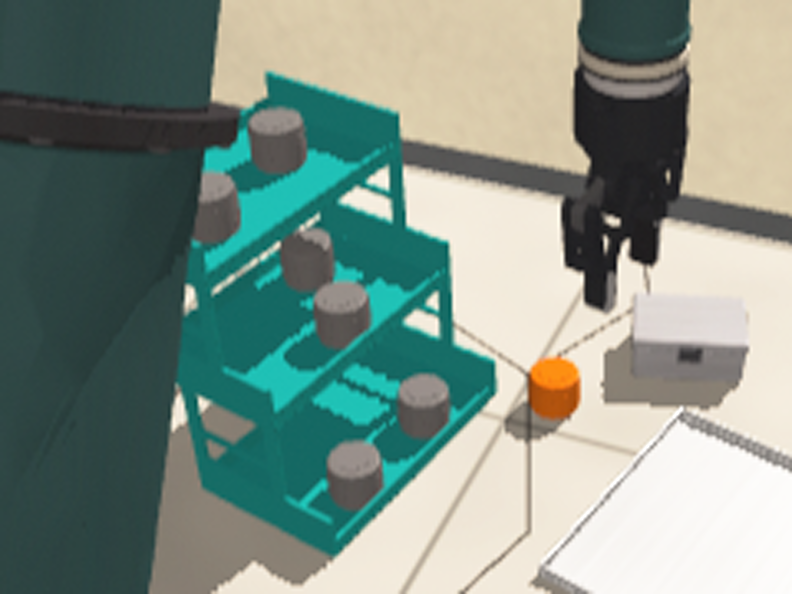

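The picture shows two flat caps in each tier: top (215,207) and (277,140), middle (307,262) and (341,313), bottom (354,474) and (423,405). The tray is empty as far as it shows in the crop, and the gripper is clear. I'll hand in.

```bash
python3 -c "
from workcell import env
print(env.finish_job())"
```

```text
the job is handed in; nothing more can be done
None
```

The job is handed in at about 22 s: the four caps were dealt bottom, top, middle, bottom, and the last camera check showed two caps standing flat in each tier, with the gripper clear of everything.

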